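# Sweep the biscuit offcuts into the scrap tray

### The job

Sweep the three striped biscuit offcuts across the green board with the closed fingers and over its edge, so that all three end up lying in the black scrap tray beside it. Only push them, do not pick them up, and leave the cupcake, the ramekin and the finished biscuits in the white tray where they are.

Things in the scene. Friction and masses are not known exactly. Their poses are not given: they have to be found in the camera images.
- board: Fixed green cutting board, 300 mm (x) by 220 mm (y) by 30 mm thick, turned up to 9 degrees. Origin: centre of its underside, on the table; top at z = 30 mm. Offcuts, cupcake and ramekin stand on it in any order, one each in five lanes along its y, 52 mm apart in x (-104 to 104 mm), within 45 mm of y = 0. A straight sweep along its y meets nothing else; nothing on it is over 50 mm high.
- scrap_tray: Fixed black open tray, empty, 320 mm (x) by 130 mm (y), 24 mm high, walls and floor 4 mm. Origin: centre of its underside, on the table. It stands along the +y or the -y side of the board (centre 178 mm from the board's, 3 mm gap, axes parallel); its rim is 6 mm below the board's top, so what is pushed over the edge drops in.
- good_tray: Fixed white open tray of the same size as the black one, along the other long side of the board; it holds the two finished biscuits. Same origin and axes.
- offcut1: Biscuit offcut, golden with three dark brown stripes, 36 x 26 x 14 mm. Loose, rigid, about 20 g, yaw random. Origin: centre of its underside. It starts lying flat on the board in a lane of its own.
- offcut2: Biscuit offcut, golden with two dark brown stripes, 30 x 30 x 14 mm. Loose, rigid, about 20 g, yaw random. Origin: centre of its underside. It starts lying flat on the board in a lane of its own.
- offcut3: L-shaped biscuit offcut with a corner broken off, golden with short brown stripes, 34 x 28 x 14 mm. Loose, rigid, about 20 g, yaw random. Origin: centre of its underside. It starts lying flat on the board in a lane of its own.
- cupcake: Small cupcake with pink topping and a red bead, 40 mm across, 48 mm high, loose, standing on the board. Origin: centre of its underside. Stays where it is.
- ramekin: Small white ramekin filled with dark chocolate, 40 mm across, 33 mm high, loose, standing on the board. Origin: centre of its underside. Stays where it is.
- biscuit_a: Finished round biscuit, 52 mm across, 13 mm high, with a dark brown top, loose in the white tray. Origin: centre of its underside.
- biscuit_b: Finished round biscuit like biscuit_a, also in the white tray.
Things that resemble listed ones, but are neither listed nor needed, are in the scene too. Leave any pink or turquoise look-alike of the offcut2 alone. Leave any turquoise look-alike of the offcut1 alone.

How it is judged (in metres and radians):
At the end, for the whole second after the job is handed in: Each offcut lies at rest inside the black tray's outline with its underside centre lower than 26 mm above the table; the cupcake and ramekin stand upright within 20 mm of their starts and the finished biscuits within 20 mm of theirs (x of offcut1 in the frame of scrap_tray between -0.158 and 0.158 m and y of offcut1 in the frame of scrap_tray between -0.063 and 0.063 m and height (world z) of each of offcut1, offcut2, offcut3 below 0.026 m and linear speed of each of offcut1, offcut2, offcut3 below 0.03 m/s and x of offcut2 in the frame of scrap_tray between -0.158 and 0.158 m and y of offcut2 in the frame of scrap_tray between -0.063 and 0.063 m and x of offcut3 in the frame of scrap_tray between -0.158 and 0.158 m and y of offcut3 in the frame of scrap_tray between -0.063 and 0.063 m and distance of each of cupcake, ramekin, biscuit_a, biscuit_b from where it was at the start of the episode below 0.02 m and angle between each of cupcake, ramekin's own z axis and vertical below 0.3 rad); the robot touches nothing.
It fails at once if an offcut is lifted clear of the board (more than 25 mm above its top) instead of being swept (height (world z) of any of offcut1, offcut2, offcut3 above 0.055 m).
It fails at once if the cupcake or the ramekin is moved by more than 20 mm or tipped (distance of any of cupcake, ramekin from where it was at the start of the episode above 0.02 m or angle between any of cupcake, ramekin's own z axis and vertical above 0.3 rad).
It fails at once if a finished biscuit in the white tray is moved by more than 20 mm (distance of any of biscuit_a, biscuit_b from where it was at the start of the episode above 0.02 m).
It also fails if it takes over 61 s, if anything falls off the work surface, if the arm or the gripper's body presses on something with over 40 N, if the wrist force passes 120 N, or if a joint passes its speed limit or range.

### The arm

A 6-joint arm with a two-finger parallel gripper is mounted at the origin on the work surface. World frame = base frame: x ahead of the robot, y to its left, z up, the work surface at z = 0. Lengths are in mm, angles in degrees, forces in N, time in s.
With the tool pointing down it reaches from about 350 to 850 mm from the base axis. Payload 8.1 kg.
Tool frame: the origin (TCP) lies midway between the tips of the shut fingers; the grasp point (between the pads) lies 19 mm behind it; z points along the fingers, y is the direction in which the jaws open and shut (so a half turn about z gives the same grasp; the last joint's range is limited). The gripper opens to 85 mm and grips with 20 to 120 N. Pads are 22 mm wide; open, the fingers measure 114 mm over their backs; the gripper's body (76 mm by 85 mm) begins 54 mm behind the grasp point. The pads swing forward as they close: fully open they stand 13 mm farther back than shut.
Start: joints at [-71.127, 7.471, 85.268, -0, 87.261, -4.893], TCP at [241.824, -549.114, 231.292] pointing down, gripper open.
Joint ranges: [-169.43, 169.43], [-51.17, 129.36], [1.28, 143.12], [-76.62, 256.62], [0, 156.53], [-152.29, 152.29]. Speed limits (degrees/s): [136.94, 136.94, 159.86, 180, 180, 180].

### API

Orientations are given as [roll, pitch, yaw] about the fixed x, y, z axes, in that order (R = Rz(yaw) Ry(pitch) Rx(roll)).
In Python, from bench import telemetry, snapshot, camera_params, job gives the robot as it stands. The module is installed in compiled form; this text tells all that it offers.
- The arm moves only by the shell command python3 -m jog 'ROWS' [FORCE]. ROWS is JSON, a list that holds one entry, the list of rows, each a list of 7 numbers: the shift along the tool's x, y, z in units of 50 mm (1.0 is 50 mm), then the turn, a rotation vector about the tool's x, y, z in units of 2 pi rad (1.0 is 2 pi rad), then the opening, from 0 (shut) to 1 (fully open). In form: [[[dx, dy, dz, rx, ry, rz, claw], ...]]. A call has 1 to 12 rows; each row shifts and turns the commanded pose from where the row before left it, along the tool's axes as they then stand; what a row does not reach is not made up. A row lasts 1/8 s, in which the tool goes at most 62.5 mm and 10.7 degrees, less where a joint would pass 70% of its speed; a pose out of reach is approached as far as the arm can. A call with a number of a shift or a turn outside -1 to 1 is refused whole. A call with a gripper value outside its range is refused whole. The fingers move at their own pace and stop on an object; FORCE is the grip in N (left out, the last holds). Time passes only in rows, so rows that do not move let the fingers close. It gives the time, the measured TCP pose, the force and the opening at its end, in the units of the state.
- telemetry.sense(): the state, without advancing time (a new reading comes with each control period).
- snapshot(name): name is "scene" or "side" or "wrist"; returns (picture, depth): 384x512x3 uint8, red, green, blue; 384x512 float32, mm along the optical axis (not along the pixel's ray), 0 where there is no reading.
- camera_params(name): a dict with "K" (3x3 intrinsics, pixels), "extrinsics" (4x4, takes a point from camera to world coordinates). Camera axes: x right, y down, z forward; pixel columns grow to the right and rows downward; lengths in mm; the calibration is good to about 2 mm. The wrist camera is an equidistant fisheye: a pixel r from the principal point sees the ray r / f radians off the axis. A picture is of the moment at which its call begins: read the wrist's pose just before it. camera_params takes no time and is no camera call; for the wrist camera it gives the pose at the moment of the call.
- job.hand_in(): hands the job in, once; it reports no verdict.
The state is a dict: "time": time; "joint_pos": joint angles; "qd": joint speeds; "joint_efforts": joint torques, N m; "tool_pos": TCP position; "tcp_rot": TCP orientation; "ft_force": force on the tool from outside, world axes, zero at the start; "wrist_torque": the same for the moment, N m; "finger_gap": finger opening in mm.
Only numpy, scipy, OpenCV 4.12 (cv2) and the standard library are available. Lean on these libraries where they do the work, as an engineer would, in place of code of your own. Each camera call takes 0.05 s, during which the arm holds its last target. There are 200 camera calls.

## Working session

There is one attempt and no reset: what is moved stays moved. The work goes in short steps, Python scripts to look and compute and a shell command to move; the robot and the scene stay as the last step left them, time stands still between calls to the robot, and variables do not carry over. Pictures are saved under pics/ and viewed, about 8 in all and at most 12, crops included, and the job is handed in when it is done.

```bash
mkdir -p pics; python3 - <<'E'
from bench import telemetry, snapshot, camera_params
import cv2,numpy as np
s=telemetry.sense();print(s)
for n in("scene","side"):
    p,d=snapshot(n);np.savez(f"{n}.npz",p=p,d=d,**{k:np.array(v) for k,v in camera_params(n).items()})
    print(n,camera_params(n))
    cv2.imwrite(f"pics/{n}0.png",cv2.resize(p[:,:,::-1],(800,600)))
E
```

```text
{'time': 0.0, 'joint_pos': array([-7.11262584e+01,  7.51624625e+00,  8.53312257e+01, -2.12335776e-03,
        8.72601681e+01, -4.89505487e+00]), 'qd': array([-0.00791274, -0.00770329, -0.00342096, -0.02013511, -0.01903016,
       -0.03423114]), 'joint_efforts': array([-7.75539520e-04, -5.69400537e+01, -5.00543904e+01, -3.75696545e-04,
        1.49406429e-02, -2.41314126e-05]), 'tool_pos': array([ 241.63581215, -548.58220557,  230.21390251]), 'tcp_rot': array([-1.79892572e+02, -7.07202053e-03,  2.37688933e+01]), 'ft_force': array([-0.21876138, -0.03710373, -1.28460433]), 'wrist_torque': array([ 0.00895245, -0.00191537,  0.04007105]), 'finger_gap': 85.24433503178452}
scene {'K': array([[419.24137587,   0.        , 251.62153169],
       [  0.        , 419.24137587, 189.50350908],
       [  0.        ,   0.        ,   1.        ]]), 'extrinsics': array([[ 8.23148986e-01,  3.12235394e-01, -4.74272923e-01,
         1.03066259e+03],
       [ 5.67373424e-01, -4.18951143e-01,  7.08919839e-01,
        -7.26735033e+02],
       [ 2.26526827e-02, -8.52636499e-01, -5.22013273e-01,
         6.01637296e+02],
       [ 0.00000000e+00,  0.00000000e+00,  0.00000000e+00,
         1.00000000e+00]])}
side {'K': array([[414.5929112 ,   0.        , 255.53023431],
       [  0.        , 414.5929112 , 190.53017241],
       [  0.        ,   0.        ,   1.        ]]), 'extrinsics': array([[ 9.54573877e-01, -2.11442026e-01,  2.09954719e-01,
         3.41056331e+02],
       [-2.97974352e-01, -6.77370813e-01,  6.72592051e-01,
        -5.89752359e+02],
       [ 2.97309504e-06, -7.04599923e-01, -7.09604783e-01,
         6.67249911e+02],
       [ 0.00000000e+00,  0.00000000e+00,  0.00000000e+00,
         1.00000000e+00]])}
```

View pics/scene0.png

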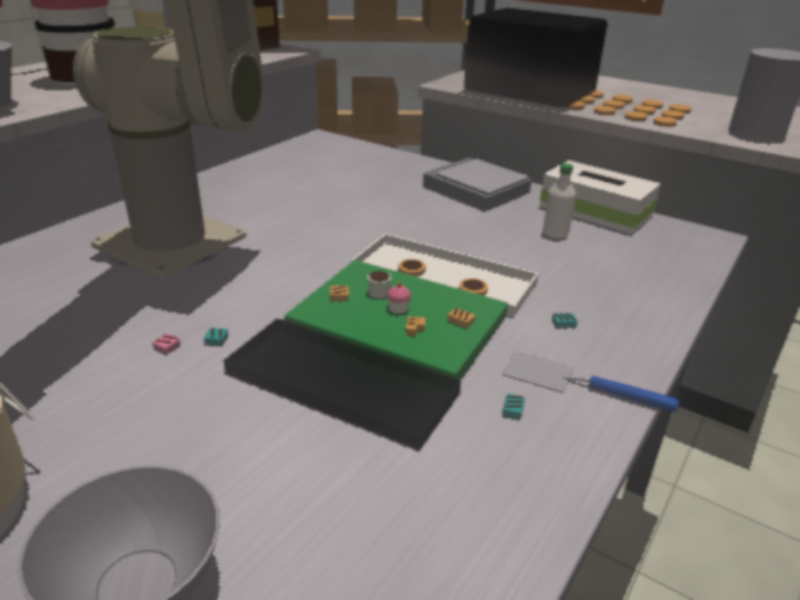

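The scene view shows the black tray on the camera (-y) side of the board. The offcuts are at about (340,293), (415,325) and (460,318), the ramekin at (379,283) and the cupcake at (399,298). I'll measure them next in both views.

```bash
cat > h.py <<'E'
import cv2,numpy as np
def world(K,T,d):
    v,u=np.indices(d.shape); P=np.stack([(u-K[0,2])/K[0,0]*d,(v-K[1,2])/K[1,1]*d,d],-1)
    return P@T[:3,:3].T+T[:3,3]
def ray(K,T,u,v,z):
    r=T[:3,:3]@np.array([(u-K[0,2])/K[0,0],(v-K[1,2])/K[1,1],1]); o=T[:3,3]
    return o+r*(z-o[2])/r[2]
E
python3 - <<'E'
from h import *
for n in("scene","side"):
    f=np.load(n+".npz");p,d,K,T=f['p'],f['d'],f['K'],f['extrinsics'];W=world(K,T,d)
    hsv=cv2.cvtColor(p,cv2.COLOR_RGB2HSV);H,S,V=[hsv[...,i].astype(int) for i in range(3)]
    roi=(W[...,0]>300)&(W[...,0]<850)&(abs(W[...,1])<350)&(d>0)&(W[...,2]<90)
    g=((H>50)&(H<75)&(S>120)&roi).astype(np.uint8)
    k,l,st,c=cv2.connectedComponentsWithStats(g);b=l==1+st[1:,4].argmax()
    b&=abs(W[...,2]-30)<6
    r=cv2.minAreaRect(W[b][:,:2].astype(np.float32));print(n,"board",r,np.median(W[b][:,2]))
    m={'gold':(H>8)&(H<28)&(S>110)&(V>60),'pink':((H>160)|(H<5))&(S>70)&(V>80)}
    for name,mm in m.items():
        mm=cv2.morphologyEx((mm&roi).astype(np.uint8),cv2.MORPH_CLOSE,np.ones((3,3)))
        k,l,st,c=cv2.connectedComponentsWithStats(mm)
        for i in range(1,k):
            if st[i,4]<15: continue
            q=W[l==i]; t=q[q[:,2]>np.percentile(q[:,2],50)]
            print(name,st[i,4],c[i].round(),"top mean",t.mean(0).round(),"ext",(np.percentile(q,97,0)-np.percentile(q,3,0)).round(),"ray44",ray(K,T,*c[i],40).round())
    # things higher than 58 above board
    hi=roi&(W[...,2]>50)&(W[...,2]<90);q=W[hi];print("high",len(q),np.median(q,0).round())
    cv2.imwrite(f"pics/{n}crop.png",cv2.resize(p[130:300,120:390,::-1],None,fx=2.9,fy=2.9,interpolation=2))
E
```

```text
scene board ((541.4530639648438, 20.125717163085938), (293.6944885253906, 212.94509887695312), 6.058205604553223) 29.305521037626477
gold 60 [263. 172.] top mean [469. 172.  16.] ext [41. 35.  6.] ray44 [493. 133.  40.]
gold 57 [303. 184.] top mean [596. 178.  17.] ext [43. 34.  4.] ray44 [614. 139.  40.]
gold 84 [217. 186.] top mean [454. -24.  57.] ext [29. 31.  8.] ray44 [440.  -5.  40.]
gold 109 [295. 202.] top mean [640.  49.  44.] ext [32. 24.  9.] ray44 [640.  49.  40.]
gold 107 [265. 207.] top mean [592. -13.  44.] ext [23. 35. 11.] ray44 [593. -12.  40.]
pink 116 [255. 188.] top mean [541.  19.  66.] ext [29. 24. 15.] ray44 [522.  48.  40.]
pink 44 [109. 221.] top mean [ 302. -244.   12.] ext [ 4. 24. 12.] ray44 [ 340. -269.   40.]
high 288 [522.  28.  62.]
side board ((535.506103515625, 20.771583557128906), (298.1164855957031, 220.6747283935547), 6.661619663238525) 30.024062319117093
gold 213 [257. 144.] top mean [582. 170.  30.] ext [44. 40.  7.] ray44 [577. 154.  40.]
gold 255 [208. 155.] top mean [460. 181.  18.] ext [42. 44. 10.] ray44 [454. 149.  40.]
gold 174 [296. 167.] top mean [637.  50.  45.] ext [33. 24. 13.] ray44 [637.  49.  40.]
gold 106 [230. 174.] top mean [484.  44.  65.] ext [26. 25.  4.] ray44 [488.  70.  40.]
gold 169 [286. 190.] top mean [589. -11.  45.] ext [26. 34. 12.] ray44 [590. -13.  40.]
gold 209 [216. 203.] top mean [436.  -5.  45.] ext [32. 33. 12.] ray44 [437.  -6.  40.]
pink 182 [257. 178.] top mean [531.   7.  81.] ext [30. 24. 19.] ray44 [542.  41.  40.]
pink 26 [171. 333.] top mean [ 301. -245.   14.] ext [ 2. 24. 13.] ray44 [ 303. -260.   40.]
high 465 [498.  28.  63.]
```

View pics/sidecrop.png

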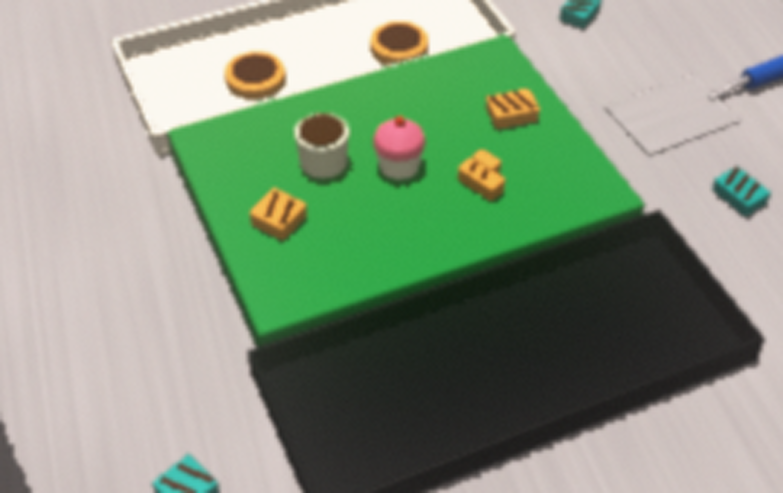

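The side view agrees: white tray at the top, black tray at the bottom. In the board frame (centre about (537.5, 20.5), yaw 6.4°), the offcuts are in lanes -104, +52 and +104. offcut2 is at (-103,-15), offcut3 at (50,-39) and offcut1 at (103,17). The ramekin and cupcake are in lanes -52 and 0. I'll align the tool, close it and move over.

```bash
python3 -m jog '[[[0,0,0,0,0,0.0242,0],[0,0,0,0,0,0.0242,0],[0.42,-0.9,0,0,0,0,0],[0.42,-0.9,0,0,0,0,0],[0.42,-0.9,0,0,0,0,0],[0.42,-0.9,0,0,0,0,0],[0.42,-0.9,0,0,0,0,0],[0.42,-0.9,0,0,0,0,0],[0.42,-0.9,0,0,0,0,0],[0.42,-0.9,0,0,0,0,0],[0.42,-0.9,0,0,0,0,0],[0,0,0,0,0,0,0]]]'
cat > rel.py <<'E'
import sys,numpy as np
from bench import telemetry
s=telemetry.sense();p=np.array(s['tool_pos']);y=np.radians(s['tcp_rot'][2])
R=lambda a:np.array([[np.cos(a),-np.sin(a)],[np.sin(a),np.cos(a)]])
c=np.array([537.5,20.5]);b=R(np.radians(6.4)).T@(p[:2]-c)
print("t",s['time'],"board xy",b.round(1),"z",p[2].round(1),"rot",np.round(s['tcp_rot'],1),"gap",round(s['finger_gap'],1),"f",np.round(s['ft_force'],1))
if len(sys.argv)>2:
    t=c+R(np.radians(6.4))@np.array([float(sys.argv[1]),float(sys.argv[2])])
    d=R(y).T@(t-p[:2]);print("units x,y to target",(d[0]/50).round(3),(-d[1]/50).round(3))
E
python3 rel.py -103 35
```

```text
time: 1.6
tool_pos: [385.5, -122.8, 231.0]
tcp_rot: [-179.9, -0.0, 6.6]
ft_force: [-0.5, -0.3, -0.1]
finger_gap: -0.1
t 1.6 board xy [-167.1 -125.5] z 231.0 rot [-179.9   -0.     6.6] gap -0.1 f [-0.5 -0.3 -0.1]
units x,y to target 1.295 -3.205
```

```bash
python3 -m jog '[[[0.324,-0.8,0,0,0,0,0],[0.324,-0.8,0,0,0,0,0],[0.324,-0.8,0,0,0,0,0],[0.324,-0.8,0,0,0,0,0],[0,0,0.8,0,0,0,0],[0,0,0.8,0,0,0,0],[0,0,0.8,0,0,0,0],[0,0,0.8,0,0,0,0],[0,0,0,0,0,0,0],[0,0,0,0,0,0,0]]]'
python3 rel.py -103 35; python3 - <<'E'
from bench import snapshot
import cv2
p,d=snapshot("side");cv2.imwrite("pics/s1.png",cv2.resize(p[100:300,120:390,::-1],None,fx=2.9,fy=2.9,interpolation=2))
E
```

```text
time: 2.85
tool_pos: [432.5, 39.9, 72.6]
tcp_rot: [180.0, -0.1, 6.3]
ft_force: [0.1, 0.1, 0.7]
finger_gap: 0.3
t 2.85 board xy [-102.2   31. ] z 72.6 rot [ 1.8e+02 -1.0e-01  6.3e+00] gap 0.3 f [0.1 0.1 0.7]
units x,y to target -0.016 -0.08
```

View pics/s1.png

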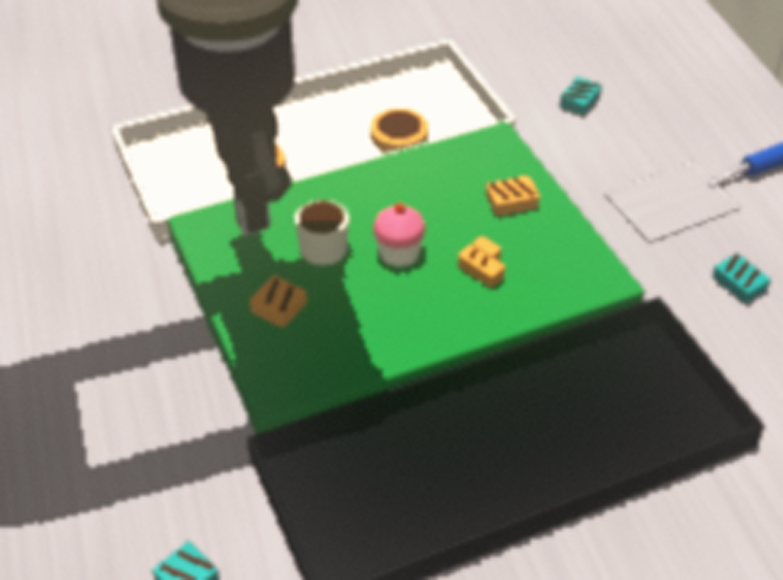

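The tip at (255,230) is behind offcut2 at (278,300) and clear of the ramekin. Lowering and starting the sweep.

```bash
python3 -m jog '[[[0,-0.04,0.38,0,0,0,0],[0,-0.04,0.37,0,0,0,0],[0,0,0,0,0,0,0],[0,0.2,0,0,0,0,0],[0,0.2,0,0,0,0,0],[0,0.2,0,0,0,0,0],[0,0.2,0,0,0,0,0],[0,0.2,0,0,0,0,0],[0,0.2,0,0,0,0,0],[0,0.2,0,0,0,0,0],[0,0.2,0,0,0,0,0],[0,0,0,0,0,0,0]]]'
python3 rel.py -103 -125; python3 - <<'E'
from bench import snapshot
import cv2
p,d=snapshot("side");cv2.imwrite("pics/s2.png",cv2.resize(p[100:300,120:390,::-1],None,fx=2.9,fy=2.9,interpolation=2))
E
```

```text
time: 4.4
tool_pos: [440.1, -35.8, 33.8]
tcp_rot: [180.0, -0.0, 6.3]
ft_force: [0.2, 0.3, -0.5]
finger_gap: -0.1
t 4.4 board xy [-103.   -45.1] z 33.8 rot [180.   -0.    6.3] gap -0.1 f [ 0.2  0.3 -0.5]
units x,y to target 0.004 1.599
```

View pics/s2.png

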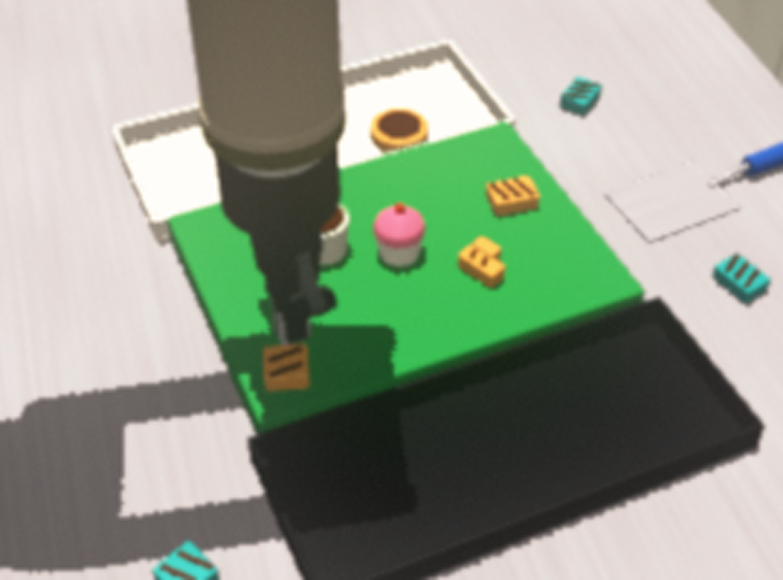

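The offcut at (286,367) is squared against the fingers and about 4 mm left of their centre. Finishing the sweep, then moving to the offcut3 lane.

```bash
python3 -m jog '[[[-0.01,0.18,0,0,0,0,0],[-0.01,0.18,0,0,0,0,0],[-0.01,0.18,0,0,0,0,0],[-0.01,0.18,0,0,0,0,0],[-0.01,0.18,0,0,0,0,0],[-0.01,0.18,0,0,0,0,0],[0,0.18,0,0,0,0,0],[0,0.18,0,0,0,0,0],[0,0.2,0,0,0,0,0],[0,0,0,0,0,0,0],[0,0,-0.9,0,0,0,0],[0,0,-0.9,0,0,0,0]]]'
python3 rel.py 50 13; python3 - <<'E'
from bench import snapshot
import cv2
p,d=snapshot("side");cv2.imwrite("pics/s3.png",cv2.resize(p[100:300,120:390,::-1],None,fx=2.9,fy=2.9,interpolation=2))
E
```

```text
time: 5.95
tool_pos: [445.3, -116.4, 124.2]
tcp_rot: [-179.9, 0.1, 6.3]
ft_force: [1.2, -0.3, -0.4]
finger_gap: -0.2
t 5.95 board xy [-106.9 -125.8] z 124.2 rot [-1.799e+02  1.000e-01  6.300e+00] gap -0.2 f [ 1.2 -0.3 -0.4]
units x,y to target 3.134 -2.78
```

View pics/s3.png

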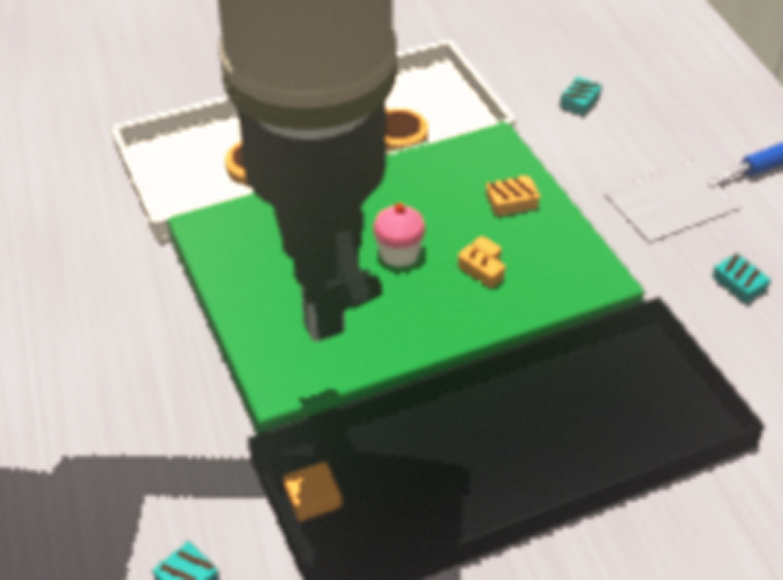

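offcut2 lies flat in the tray at (313,490). Next is offcut3.

```bash
python3 -m jog '[[[0.627,-0.556,0,0,0,0,0],[0.627,-0.556,0,0,0,0,0],[0.627,-0.556,0,0,0,0,0],[0.627,-0.556,0,0,0,0,0],[0.627,-0.556,0,0,0,0,0],[0,0,0,0,0,0,0],[0,0,0.4,0,0,0,0],[0,0,0.4,0,0,0,0],[0,0,0,0,0,0,0]]]'
python3 rel.py 50 13; python3 - <<'E'
from bench import snapshot
import cv2
p,d=snapshot("side");cv2.imwrite("pics/s4.png",cv2.resize(p[100:300,120:390,::-1],None,fx=2.9,fy=2.9,interpolation=2))
E
```

```text
time: 7.12
tool_pos: [583.6, 37.9, 80.1]
tcp_rot: [-180.0, 0.3, 6.3]
ft_force: [-0.3, 0.3, -0.3]
finger_gap: -0.0
t 7.125 board xy [47.7 12.1] z 80.1 rot [-180.     0.3    6.3] gap -0.0 f [-0.3  0.3 -0.3]
units x,y to target 0.046 -0.017
```

View pics/s4.png

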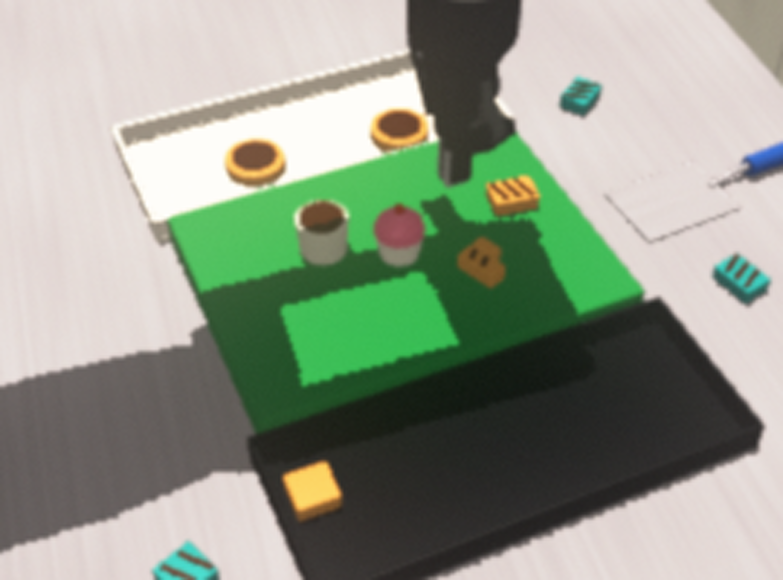

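The tip at (455,180) is clear of the cupcake (400,235), with offcut3 ahead at (482,262). Lowering and sweeping halfway.

```bash
python3 -m jog '[[[0.05,0,0.46,0,0,0,0],[0,0,0.46,0,0,0,0],[0,0,0,0,0,0,0],[0,0.18,0,0,0,0,0],[0,0.18,0,0,0,0,0],[0,0.18,0,0,0,0,0],[0,0.18,0,0,0,0,0],[0,0.18,0,0,0,0,0],[0,0.18,0,0,0,0,0],[0,0.18,0,0,0,0,0],[0,0.18,0,0,0,0,0],[0,0,0,0,0,0,0]]]'
python3 rel.py 50 -127; python3 - <<'E'
from bench import snapshot
import cv2
p,d=snapshot("side");cv2.imwrite("pics/s5.png",cv2.resize(p[100:300,120:390,::-1],None,fx=2.9,fy=2.9,interpolation=2))
E
```

```text
time: 8.68
tool_pos: [597.1, -33.5, 37.8]
tcp_rot: [180.0, -0.0, 6.3]
ft_force: [0.2, -0.1, -0.1]
finger_gap: -0.2
t 8.675 board xy [ 53.2 -60.3] z 37.8 rot [180.   -0.    6.3] gap -0.2 f [ 0.2 -0.1 -0.1]
units x,y to target -0.062 1.334
```

View pics/s5.png

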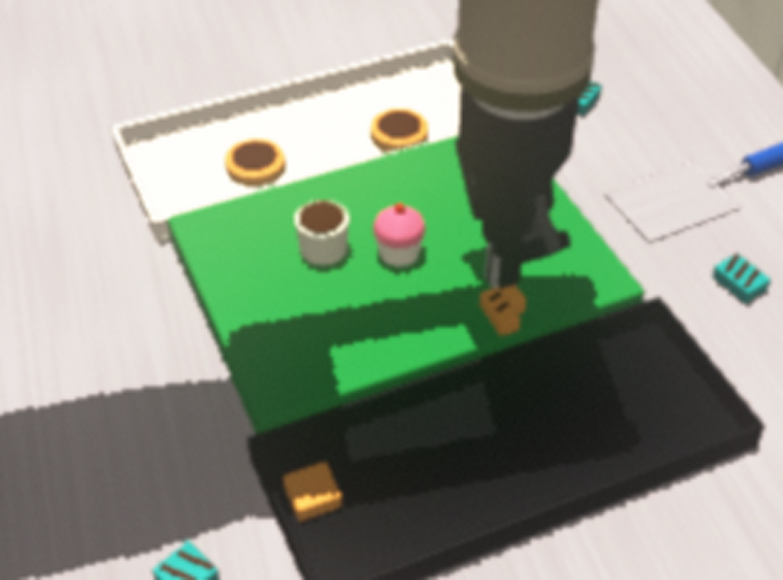

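offcut3 at (503,308) is centred on the fingers. Finishing.

```bash
python3 -m jog '[[[0,0.17,0.06,0,0,0,0],[0,0.17,0,0,0,0,0],[0,0.17,0,0,0,0,0],[0,0.17,0,0,0,0,0],[0,0.17,0,0,0,0,0],[0,0.17,0,0,0,0,0],[0,0.17,0,0,0,0,0],[0,0.17,0,0,0,0,0],[0,0,0,0,0,0,0],[0,0,-0.9,0,0,0,0],[0,0,-0.9,0,0,0,0],[0,0,0,0,0,0,0]]]'
python3 rel.py 103 60
```

```text
time: 10.22
tool_pos: [607.8, -100.9, 130.2]
tcp_rot: [179.8, -0.5, 6.4]
ft_force: [-0.1, 0.2, 0.7]
finger_gap: -0.1
t 10.225 board xy [  56.3 -128.5] z 130.2 rot [179.8  -0.5   6.4] gap -0.1 f [-0.1  0.2  0.7]
units x,y to target 0.93 -3.77
```

```bash
python3 -m jog '[[[0.186,-0.754,0,0,0,0,0],[0.186,-0.754,0,0,0,0,0],[0.186,-0.754,0,0,0,0,0],[0.186,-0.754,0,0,0,0,0],[0.186,-0.754,0,0,0,0,0],[0,0,0,0,0,0,0],[0,0,0.45,0,0,0,0],[0,0,0.45,0,0,0,0],[0,0,0,0,0,0,0]]]'
python3 rel.py 103 60; python3 - <<'E'
from bench import snapshot
import cv2
p,d=snapshot("side");cv2.imwrite("pics/s6.png",cv2.resize(p[100:300,120:390,::-1],None,fx=2.9,fy=2.9,interpolation=2))
E
```

```text
time: 11.35
tool_pos: [627.4, 91.2, 76.5]
tcp_rot: [-180.0, 0.3, 6.3]
ft_force: [0.5, -0.8, 0.6]
finger_gap: 0.5
t 11.35 board xy [97.2 60.3] z 76.5 rot [-180.     0.3    6.3] gap 0.5 f [ 0.5 -0.8  0.6]
units x,y to target 0.116 0.005
```

View pics/s6.png

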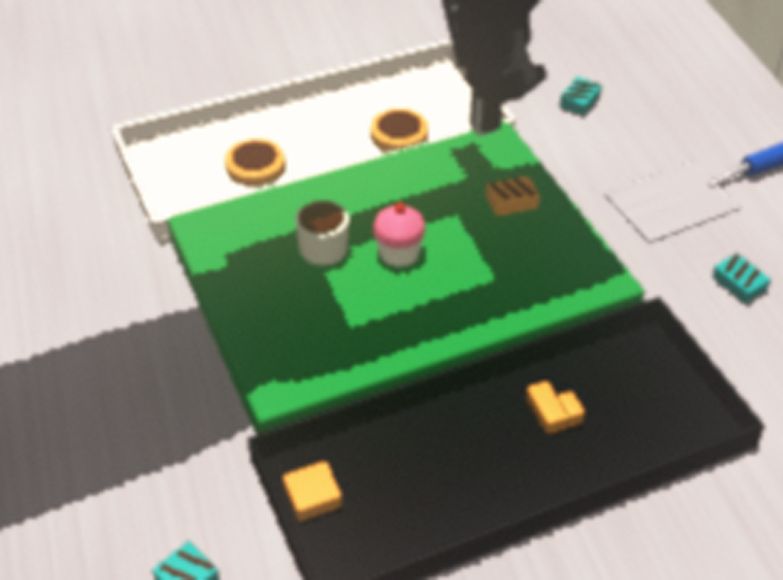

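offcut3 is flat in the tray at (555,405). Next is offcut1 at (512,195), with x shifted about 6 mm.

```bash
python3 -m jog '[[[0.12,0,0.43,0,0,0,0],[0,0,0.43,0,0,0,0],[0,0,0,0,0,0,0],[0,0.2,0,0,0,0,0],[0,0.2,0,0,0,0,0],[0,0.2,0,0,0,0,0],[0,0.2,0,0,0,0,0],[0,0.2,0,0,0,0,0],[0,0.2,0,0,0,0,0],[0,0.2,0,0,0,0,0],[0,0.2,0,0,0,0,0],[0,0,0,0,0,0,0]]]'
python3 rel.py 103 -127; python3 - <<'E'
from bench import snapshot
import cv2
p,d=snapshot("side");cv2.imwrite("pics/s7.png",cv2.resize(p[100:300,120:390,::-1],None,fx=2.9,fy=2.9,interpolation=2))
E
```

```text
time: 12.9
tool_pos: [645.5, 12.0, 37.5]
tcp_rot: [180.0, -0.1, 6.3]
ft_force: [0.1, -0.9, 5.4]
finger_gap: 0.3
t 12.9 board xy [106.3 -20.5] z 37.5 rot [ 1.8e+02 -1.0e-01  6.3e+00] gap 0.3 f [ 0.1 -0.9  5.4]
units x,y to target -0.063 2.13
```

View pics/s7.png

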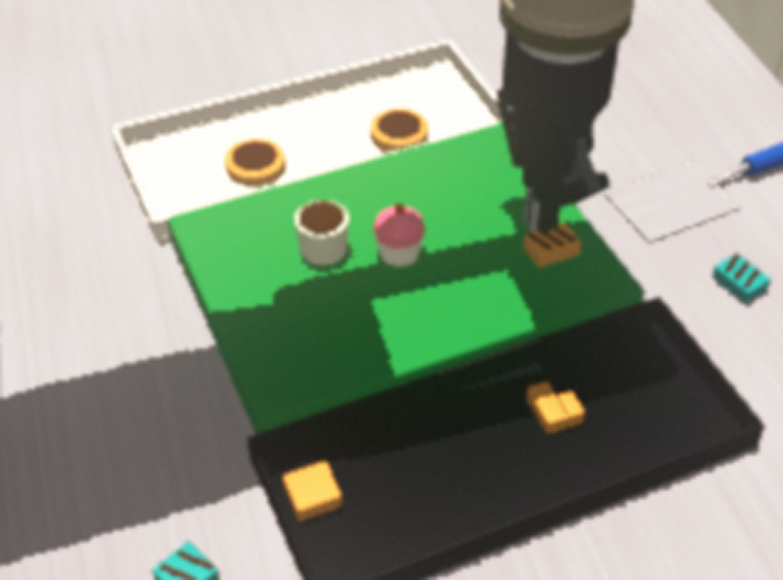

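offcut1 at (552,243) is centred ahead of the fingers. There is a 5 N upward force reading, so I'll check it over a short step.

```bash
python3 -m jog '[[[0,0.12,0,0,0,0,0],[0,0.12,0,0,0,0,0],[0,0.12,0,0,0,0,0],[0,0,0,0,0,0,0]]]'
python3 rel.py 103 -127
```

```text
time: 13.45
tool_pos: [647.4, -5.5, 37.5]
tcp_rot: [180.0, -0.1, 6.3]
ft_force: [0.2, -0.5, 4.8]
finger_gap: 0.3
t 13.45 board xy [106.3 -38.1] z 37.5 rot [ 1.8e+02 -1.0e-01  6.3e+00] gap 0.3 f [ 0.2 -0.5  4.8]
units x,y to target -0.064 1.779
```

Probably the tips are brushing the board. I'll raise 2 mm and re-read.

```bash
python3 -m jog '[[[0,0,-0.04,0,0,0,0],[0,0.1,0,0,0,0,0],[0,0.1,0,0,0,0,0],[0,0,0,0,0,0,0]]]'
python3 rel.py 103 -127
```

```text
time: 13.95
tool_pos: [647.6, -15.1, 38.5]
tcp_rot: [180.0, 0.0, 6.3]
ft_force: [-0.3, 0.0, -0.1]
finger_gap: 0.1
t 13.95 board xy [105.5 -47.7] z 38.5 rot [180.    0.    6.3] gap 0.1 f [-0.3  0.  -0.1]
units x,y to target -0.047 1.586
```

The force is gone. Finishing the sweep and lifting away.

```bash
python3 -m jog '[[[0,0.18,0,0,0,0,0],[0,0.18,0,0,0,0,0],[0,0.18,0,0,0,0,0],[0,0.18,0,0,0,0,0],[0,0.18,0,0,0,0,0],[0,0.18,0,0,0,0,0],[0,0.18,0,0,0,0,0],[0,0.18,0,0,0,0,0],[0,0.18,0,0,0,0,0],[0,0,0,0,0,0,0],[0,0,-0.9,0,0,0,0],[0,0,-0.9,0,0,0,0]]]'
python3 -m jog '[[[0,0,-0.9,0,0,0,0],[0,-0.5,-0.8,0,0,0,0],[0,-0.8,0,0,0,0,0],[0,-0.8,0,0,0,0,0],[0,0,0,0,0,0,0],[0,0,0,0,0,0,0]]]'
python3 rel.py; python3 - <<'E'
from bench import snapshot,camera_params
from h import *
p,d=snapshot("side");cv2.imwrite("pics/s8.png",cv2.resize(p[100:300,120:390,::-1],None,fx=2.9,fy=2.9,interpolation=2))
c=camera_params("side");K,T=np.array(c['K']),np.array(c['extrinsics'])
hsv=cv2.cvtColor(p,cv2.COLOR_RGB2HSV);H,S,V=[hsv[...,i].astype(int) for i in range(3)]
k,l,st,ce=cv2.connectedComponentsWithStats(((H>8)&(H<28)&(S>110)&(V>50)).astype(np.uint8))
a=np.radians(6.4);R=np.array([[np.cos(a),-np.sin(a)],[np.sin(a),np.cos(a)]])
W=world(K,T,d)
for i in range(1,k):
    if st[i,4]<60 or ce[i][1]<130: continue
    b=R.T@(ray(K,T,*ce[i],14)[:2]-[537.5,20.5]);print(st[i,4],ce[i].round(),"tray xy",b.round()+[0,178],"z pct",np.percentile(W[l==i][:,2],[10,50,90]).round())
E
```

```text
time: 15.45
tool_pos: [656.0, -94.5, 128.9]
tcp_rot: [-180.0, 0.1, 6.4]
ft_force: [1.2, -0.1, 0.6]
finger_gap: -0.1
time: 16.2
tool_pos: [645.1, 9.4, 213.7]
tcp_rot: [180.0, 0.0, 6.4]
ft_force: [-0.2, -0.1, 0.7]
finger_gap: 0.4
t 16.2 board xy [105.7 -23. ] z 213.7 rot [180.    0.    6.4] gap 0.4 f [-0.2 -0.1  0.7]
206 [257. 144.] tray xy [ 67. 336.] z pct [14. 16. 18.]
248 [208. 155.] tray xy [-60. 344.] z pct [12. 16. 18.]
105 [230. 174.] tray xy [-34. 259.] z pct [62. 64. 65.]
232 [327. 215.] tray xy [107.  60.] z pct [ 8. 24. 30.]
266 [311. 240.] tray xy [42. 17.] z pct [ 4. 16. 19.]
322 [227. 269.] tray xy [-133.   20.] z pct [ 5. 17. 19.]
```

View pics/s8.png

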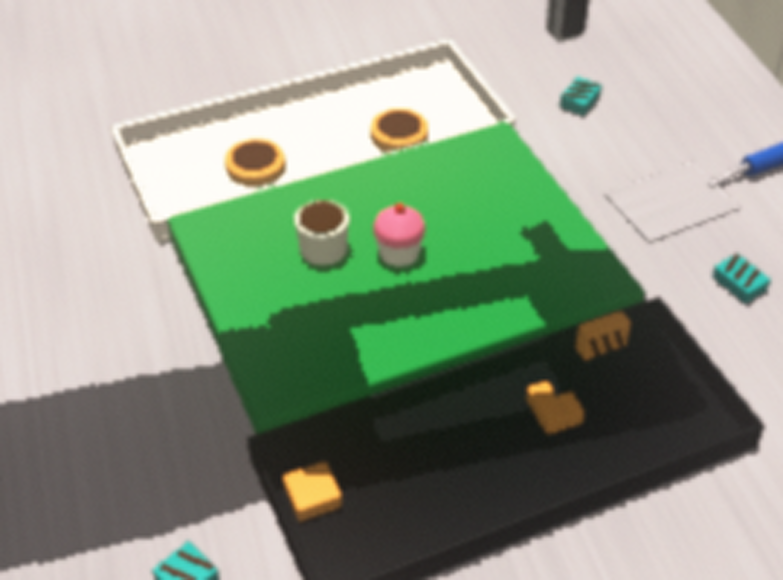

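offcut2 and offcut3 lie flat, but offcut1 at (603,335) seems to lean on the near tray wall. I'll fit its visible face with the depth from both cameras.

```bash
python3 - <<'E'
from bench import snapshot,camera_params
from h import *
a=np.radians(6.4);R=np.array([[np.cos(a),-np.sin(a)],[np.sin(a),np.cos(a)]])
for n in("side","scene"):
    p,d=snapshot(n);c=camera_params(n);K,T=np.array(c['K']),np.array(c['extrinsics']);W=world(K,T,d)
    hsv=cv2.cvtColor(p,cv2.COLOR_RGB2HSV);H,S,V=[hsv[...,i].astype(int) for i in range(3)]
    B=W.copy();B[...,:2]=(W[...,:2]-[537.5,20.5])@R;B[...,1]+=178
    m=(H>5)&(H<28)&(S>90)&(V>30)&(B[...,0]>70)&(B[...,0]<150)&(B[...,1]<75)&(B[...,1]>0)&(B[...,2]<45)
    q=B[m];print(n,len(q));
    print(np.percentile(q,[3,25,50,75,97],axis=0).round(1))
    hs=q[:,2]
    for lo,hi in((0,8),(8,14),(14,20),(20,26),(26,32),(32,45)):
        s=q[(hs>=lo)&(hs<hi)]
        if len(s):print(lo,hi,len(s),s.mean(0).round(1),s[:,0].min().round(),s[:,0].max().round())
    r,cc=np.where(m);
    if len(r) and n=="scene":cv2.imwrite("pics/c9.png",cv2.resize(p[r.min()-25:r.max()+25,cc.min()-40:cc.max()+40,::-1],None,fx=6,fy=6,interpolation=2))
E
```

```text
side 244
[[ 86.5  49.4   3.9]
 [ 90.5  50.6  13.1]
 [101.2  52.4  22.7]
 [112.7  58.6  29.3]
 [127.4  67.   31.3]]
0 8 37 [105.   55.    5.2] 86.0 136.0
8 14 29 [101.3  53.2  11.1] 87.0 135.0
14 20 40 [100.1  53.5  16.8] 85.0 132.0
20 26 36 [101.5  53.6  23.3] 86.0 121.0
26 32 100 [103.1  56.3  29.3] 86.0 122.0
32 45 2 [116.5  54.8  32.4] 114.0 119.0
scene 194
[[ 89.7  48.5   6. ]
 [ 98.6  50.3  13.6]
 [108.1  51.3  21.4]
 [118.1  55.4  28.4]
 [123.7  62.3  30.4]]
0 8 14 [107.9  51.6   5.9] 90.0 123.0
8 14 37 [108.1  51.4  11.3] 89.0 124.0
14 20 33 [107.9  52.1  17.1] 83.0 124.0
20 26 40 [109.   51.1  23. ] 87.0 124.0
26 32 70 [106.7  55.7  28.9] 89.0 124.0
```

View pics/c9.png

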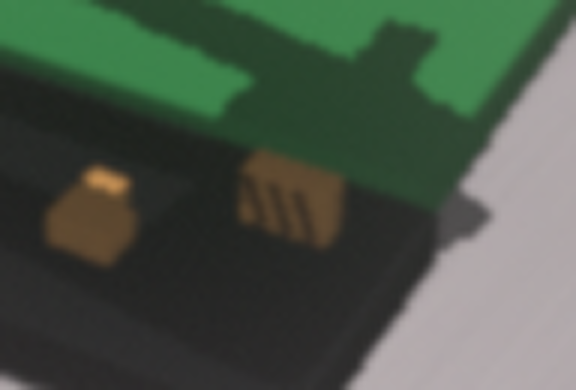

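The scene crop shows offcut1 standing on its long edge, flat against the near wall: face at tray y≈49, top at z≈30. That puts its underside close to the 63 mm limit, so I won't leave it. I'll press lightly on its top edge from the tray side and drag it away from the wall so it falls flat.

```bash
python3 -m jog '[[[0,0.75,0,0,0,0,0],[0,0.75,0,0,0,0,0],[0,0.75,0,0,0,0,0],[0,0,0.8,0,0,0,0],[0,0,0.8,0,0,0,0],[0,0,0.8,0,0,0,0],[0,0,0.8,0,0,0,0],[0,0,0,0,0,0,0],[0,0,0,0,0,0,0]]]'
python3 rel.py 105 -135
```

```text
time: 17.48
tool_pos: [658.5, -103.2, 55.5]
tcp_rot: [180.0, -0.1, 6.3]
ft_force: [0.4, 1.1, 0.7]
finger_gap: -0.1
t 17.475 board xy [ 106.4 -136.4] z 55.5 rot [ 1.8e+02 -1.0e-01  6.3e+00] gap -0.1 f [0.4 1.1 0.7]
units x,y to target -0.028 -0.029
```

```bash
python3 -m jog '[[[0,-0.04,0.15,0,0,0,0],[0,0,0.15,0,0,0,0],[0,0,0,0,0,0,0],[0,0,0,0,0,0,0]]]';python3 -m jog '[[[0,0,0.03,0,0,0,0],[0,0,0,0,0,0,0]]]';python3 -m jog '[[[0,0,0.03,0,0,0,0],[0,0,0,0,0,0,0]]]'
python3 rel.py 105 -135
```

```text
time: 17.98
tool_pos: [657.4, -100.4, 38.9]
tcp_rot: [-180.0, -0.0, 6.3]
ft_force: [-0.1, 0.3, -1.0]
finger_gap: -0.3
time: 18.23
tool_pos: [657.3, -100.5, 37.3]
tcp_rot: [-180.0, 0.0, 6.3]
ft_force: [0.2, 0.0, -0.7]
finger_gap: 0.1
time: 18.48
tool_pos: [657.2, -100.5, 35.6]
tcp_rot: [-180.0, 0.0, 6.3]
ft_force: [0.5, -0.7, 0.3]
finger_gap: 0.1
t 18.475 board xy [ 105.5 -133.6] z 35.6 rot [-180.     0.     6.3] gap 0.1 f [ 0.5 -0.7  0.3]
units x,y to target -0.01 0.029
```

```bash
for i in 1 ; do python3 -m jog '[[[0,0,0.03,0,0,0,0],[0,0,0,0,0,0,0]]]';python3 -m jog '[[[0,0,0.03,0,0,0,0],[0,0,0,0,0,0,0]]]'; done
python3 rel.py 105 -135
```

```text
time: 18.73
tool_pos: [657.2, -100.4, 34.1]
tcp_rot: [-180.0, 0.0, 6.3]
ft_force: [-0.3, 0.1, -0.7]
finger_gap: 0.1
time: 18.98
tool_pos: [657.2, -100.4, 32.6]
tcp_rot: [-180.0, 0.0, 6.3]
ft_force: [0.2, -0.1, -0.2]
finger_gap: -0.3
t 18.975 board xy [ 105.5 -133.5] z 32.6 rot [-180.     0.     6.3] gap -0.3 f [ 0.2 -0.1 -0.2]
units x,y to target -0.01 0.029
```

```bash
python3 -m jog '[[[0,0,0.03,0,0,0,0],[0,0,0,0,0,0,0]]]';python3 -m jog '[[[0,0,0.03,0,0,0,0],[0,0,0,0,0,0,0]]]'; python3 -m jog '[[[0,0,0.03,0,0,0,0],[0,0,0,0,0,0,0]]]'
python3 rel.py 105 -135
```

```text
time: 19.23
tool_pos: [657.2, -100.5, 31.1]
tcp_rot: [-180.0, 0.0, 6.3]
ft_force: [-0.4, -0.1, -0.1]
finger_gap: 0.2
time: 19.48
tool_pos: [657.2, -100.4, 29.6]
tcp_rot: [-180.0, 0.0, 6.3]
ft_force: [-0.4, -0.8, -0.6]
finger_gap: -0.0
time: 19.73
tool_pos: [657.2, -100.5, 28.1]
tcp_rot: [-180.0, 0.0, 6.3]
ft_force: [0.1, 0.4, -0.0]
finger_gap: -0.4
t 19.725 board xy [ 105.5 -133.5] z 28.1 rot [-180.     0.     6.3] gap -0.4 f [ 0.1  0.4 -0. ]
units x,y to target -0.01 0.029
```

No contact at z=28. I'll check the geometry numerically with depth profiles of the finger and offcut1.

```bash
cat > prof.py <<'E'
from bench import snapshot,camera_params
from h import *
a=np.radians(6.4);R=np.array([[np.cos(a),-np.sin(a)],[np.sin(a),np.cos(a)]])
for n in("side","scene"):
    p,d=snapshot(n);c=camera_params(n);K,T=np.array(c['K']),np.array(c['extrinsics']);W=world(K,T,d)
    B=W.copy();B[...,:2]=(W[...,:2]-[537.5,20.5])@R;B[...,1]+=178
    hsv=cv2.cvtColor(p,cv2.COLOR_RGB2HSV);H,S,V=[hsv[...,i].astype(int) for i in range(3)]
    reg=(B[...,0]>65)&(B[...,0]<150)&(B[...,1]<80)&(B[...,1]>-30)&(B[...,2]<75)
    gold=(H>5)&(H<28)&(S>90)&(V>30)&reg
    dark=(S<90)&(V<110)&reg&(B[...,2]>34)
    for nm,m in(("gold",gold),("finger",dark)):
        q=B[m]
        for lo in range(0,75,6):
            s=q[(q[:,2]>=lo)&(q[:,2]<lo+6)]
            if len(s)>3:print(n,nm,lo,len(s),"x",np.percentile(s[:,0],[5,95]).round(),"y",np.percentile(s[:,1],[5,50,95]).round())
E
python3 prof.py
```

```text
side gold 0 31 x [ 65. 110.] y [14. 50. 62.]
side gold 6 25 x [ 86. 115.] y [49. 51. 64.]
side gold 12 22 x [ 86. 100.] y [50. 52. 66.]
side gold 18 20 x [87. 97.] y [50. 53. 68.]
side gold 24 27 x [87. 98.] y [51. 56. 64.]
side gold 30 17 x [87. 98.] y [40. 56. 62.]
side finger 36 27 x [ 93. 108.] y [30. 38. 55.]
side finger 42 23 x [ 93. 110.] y [30. 33. 43.]
side finger 48 28 x [ 93. 108.] y [30. 36. 48.]
side finger 54 25 x [ 93. 100.] y [30. 38. 56.]
side finger 60 17 x [93. 99.] y [30. 40. 48.]
side finger 66 8 x [92. 98.] y [30. 36. 48.]
side finger 72 13 x [91. 95.] y [24. 40. 50.]
scene gold 0 5 x [ 90. 118.] y [50. 51. 52.]
scene gold 6 34 x [ 90. 123.] y [49. 51. 53.]
scene gold 12 23 x [ 92. 124.] y [50. 51. 61.]
scene gold 18 17 x [114. 124.] y [49. 52. 74.]
scene gold 24 26 x [115. 124.] y [49. 55. 64.]
scene finger 30 7 x [101. 116.] y [32. 35. 39.]
scene finger 36 27 x [ 99. 117.] y [30. 34. 49.]
scene finger 42 24 x [ 96. 116.] y [29. 34. 44.]
scene finger 48 28 x [ 97. 117.] y [30. 33. 47.]
scene finger 54 25 x [101. 117.] y [30. 33. 45.]
scene finger 60 8 x [112. 116.] y [31. 40. 50.]
scene finger 66 6 x [116. 119.] y [30. 34. 46.]
scene finger 72 13 x [ 98. 118.] y [17. 42. 47.]
```

The finger's back is around y≈49, just in front of the offcut face at 50. I'll raise, shift 8 mm toward the wall and lower again until contact.

```bash
python3 -m jog '[[[0,0,-0.16,0,0,0,0],[0,-0.16,0,0,0,0,0],[0,0,0.04,0,0,0,0],[0,0,0,0,0,0,0]]]';python3 -m jog '[[[0,0,0.03,0,0,0,0],[0,0,0,0,0,0,0]]]'; python3 -m jog '[[[0,0,0.03,0,0,0,0],[0,0,0,0,0,0,0]]]'
python3 -m jog '[[[0,0,0.03,0,0,0,0],[0,0,0,0,0,0,0]]]'; python3 rel.py
```

```text
time: 20.32
tool_pos: [656.1, -92.2, 33.8]
tcp_rot: [-180.0, 0.0, 6.4]
ft_force: [-0.4, 0.3, 0.5]
finger_gap: 0.4
time: 20.58
tool_pos: [656.2, -92.5, 32.4]
tcp_rot: [-180.0, 0.0, 6.3]
ft_force: [0.2, 0.3, 0.1]
finger_gap: -0.2
time: 20.82
tool_pos: [656.4, -92.6, 31.1]
tcp_rot: [-180.0, 0.0, 6.3]
ft_force: [-0.0, 0.3, -0.2]
finger_gap: 0.2
time: 21.08
tool_pos: [656.8, -92.6, 30.1]
tcp_rot: [180.0, -0.0, 6.3]
ft_force: [-0.3, 0.3, 1.5]
finger_gap: -0.0
t 21.075 board xy [ 105.9 -125.7] z 30.1 rot [180.   -0.    6.3] gap -0.0 f [-0.3  0.3  1.5]
```

Contact at about z=30, as expected for the top edge. A little more pressure, then the drag.

```bash
python3 -m jog '[[[0,0,0.03,0,0,0,0],[0,0,0,0,0,0,0]]]'; python3 -m jog '[[[0,0.06,0.01,0,0,0,0],[0,0.06,0,0,0,0,0],[0,0,0,0,0,0,0]]]'; python3 -m jog '[[[0,0.1,0,0,0,0,0],[0,0.1,0,0,0,0,0],[0,0.1,0,0,0,0,0],[0,0,0,0,0,0,0]]]'; python3 rel.py; python3 prof.py|grep gold
```

```text
time: 21.32
tool_pos: [657.0, -92.9, 30.1]
tcp_rot: [180.0, -0.1, 6.3]
ft_force: [-5.5, -0.8, 11.6]
finger_gap: 0.0
time: 21.7
tool_pos: [658.2, -99.4, 30.3]
tcp_rot: [179.9, -0.1, 6.3]
ft_force: [-6.3, -1.4, 14.6]
finger_gap: 0.2
time: 22.2
tool_pos: [658.5, -113.6, 27.3]
tcp_rot: [-180.0, 0.0, 6.3]
ft_force: [0.0, -0.7, 0.7]
finger_gap: 0.0
t 22.2 board xy [ 105.3 -146.8] z 27.3 rot [-180.     0.     6.3] gap 0.0 f [ 0.  -0.7  0.7]
side gold 0 25 x [ 66. 101.] y [17. 41. 66.]
side gold 6 12 x [ 88. 109.] y [47. 66. 67.]
side gold 12 13 x [ 87. 102.] y [34. 49. 59.]
side gold 18 37 x [ 86. 101.] y [33. 44. 56.]
side gold 24 27 x [87. 98.] y [36. 39. 48.]
side gold 30 5 x [92. 94.] y [29. 35. 38.]
scene gold 6 9 x [113. 123.] y [45. 66. 68.]
scene gold 12 6 x [123. 124.] y [38. 46. 56.]
scene gold 18 25 x [113. 124.] y [32. 36. 52.]
scene gold 24 14 x [116. 123.] y [35. 39. 41.]
```

It came off the wall and tilted forward. I'll lift clear and check numerically, saving the last view.

```bash
python3 -m jog '[[[0,0.2,0,0,0,0,0],[0,0,-0.6,0,0,0,0],[0,0,-0.9,0,0,0,0],[0,0,-0.9,0,0,0,0],[0,-0.8,-0.9,0,0,0,0],[0,-0.8,0,0,0,0,0],[0,-0.8,0,0,0,0,0],[0,0,0,0,0,0,0],[0,0,0,0,0,0,0]]]'; python3 rel.py; python3 prof.py|grep gold
python3 - <<'E'
from bench import snapshot
import cv2,numpy as np
p,d=snapshot("side");q,d=snapshot("scene")
A=cv2.resize(p[110:300,120:390,::-1],(400,281));B=cv2.resize(q[150:290,140:340,::-1],(400,280))
C=cv2.resize(q[190:260,210:310,::-1],(400,280));D=cv2.resize(p[190:260,270:370,::-1],(400,280))
cv2.imwrite("pics/f.png",np.vstack([np.hstack([A[:280],B]),np.hstack([D,C])]))
E
```

```text
time: 23.42
tool_pos: [646.7, -4.6, 192.6]
tcp_rot: [180.0, 0.0, 6.4]
ft_force: [-0.0, -0.3, -0.6]
finger_gap: -0.2
t 23.425 board xy [105.7 -37.1] z 192.6 rot [180.    0.    6.4] gap -0.2 f [-0.  -0.3 -0.6]
side gold 0 56 x [ 66. 131.] y [22. 31. 63.]
side gold 6 41 x [ 86. 119.] y [26. 27. 49.]
side gold 12 124 x [ 87. 120.] y [26. 36. 50.]
side gold 18 69 x [ 88. 120.] y [27. 38. 48.]
scene gold 0 15 x [ 88. 122.] y [26. 28. 55.]
scene gold 6 36 x [ 89. 124.] y [25. 26. 44.]
scene gold 12 122 x [ 90. 123.] y [25. 35. 49.]
scene gold 18 25 x [ 92. 120.] y [26. 36. 45.]
```

View pics/f.png

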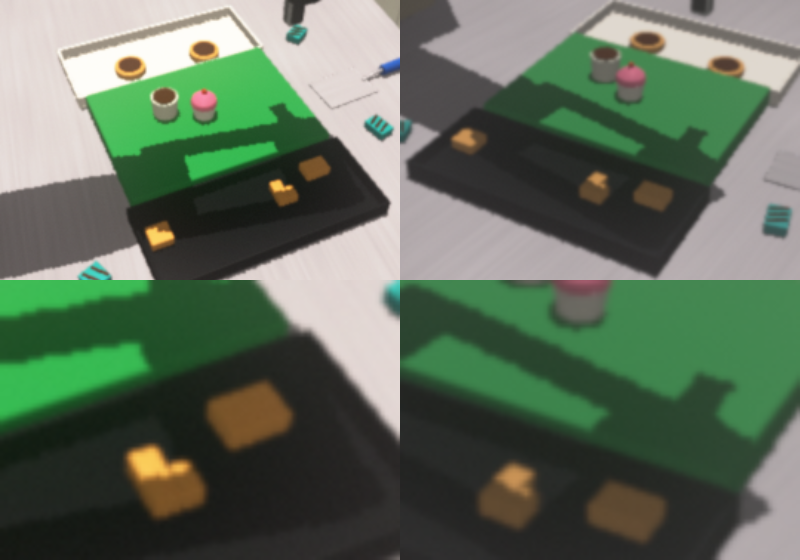

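All three now lie flat in the black tray. offcut1's top is level at z≈18 and spans y 26–50 in the tray frame. Nothing else moved and the robot is clear, so I'm handing in.

```bash
python3 -c "
from bench import job
print(job.hand_in())"
```

```text
the job is handed in; nothing more can be done
None
```

I swept all three offcuts over the board's -y edge with the closed fingers, and they lie flat in the black tray. I handed the job in at about 24 s; it gives no verdict.

- **offcut1:** it first came to rest on edge against the near tray wall, with its underside right at the y limit. I pressed on its top edge (about 15 N) and dragged it away from the wall until it fell flat.
- **Final positions:** in the tray frame, the offcuts are at about (105, 37) mm for offcut1, (-133, 20) for offcut2 and (42, 17) for offcut3. All three have their tops at z ≈ 18 mm. They landed stripes down, so their undersides face up at about 18 mm, below the 26 mm limit.
- **Everything else:** in the last pictures the cupcake, ramekin and both finished biscuits look unmoved and the two on the board stand upright. I judged that by eye and did not measure it.
- **Robot:** it ended about 190 mm up, touching nothing.
- **Unexplained reading:** during the offcut1 sweep I read about 5 N upward on the tool. It went away when I raised the tool 2 mm, and I did not find the cause.

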